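Change the socket on an impact wrench

TASK

Change the socket on the air impact wrench: pull the short red-banded socket off its slanting square drive and stand it, drive end down, on the empty post of the socket rack. Then take the deep blue-banded socket from the rack, push it onto the drive until it is fully home and the spring ball clicks into its dimple, and let go. Leave everything else on the bench where it is.

Things in the scene. Friction and masses are not known exactly. Their poses are not given: they have to be found in the camera images.
- wrench: Navy and aluminium air impact wrench, strapped in a plywood cradle screwed to the bench; fixed. Origin on the bench straight below the root of its square drive; x towards its rear end, y across, z up. It leans 35 deg from vertical: nose and drive point up and to -x (to the robot). Base board 84 mm before to 152 mm behind the origin, 150 mm wide; housing and cheeks lie below and behind the nose.
- drive (a point): Root of the square drive, in the centre of the nose's flat 42 mm shoulder, 216 mm above the bench. z along the drive, away from the wrench, 35 deg from vertical; x, y square to its faces (y level). Bright steel, 19 mm square, 28 mm long, the last 5 mm tapering to 14 mm. A socket fully home has its origin here (within 2 mm) and the same z (it may droop 4 deg), in any quarter turn.
- ball (a joint): 9 mm spring ball, 2.6 mm proud of the drive's +x (upper) face, 14 mm from the shoulder. Metres: about 0 or slightly negative when out (in a dimple, or nothing fitted), 1 to 3 mm while a socket wall presses it in. Pushing a socket past it takes 8 to 15 N, pulling one off 12 to 20 N. A socket meets it about 12 mm before it is home.
- rack: Red steel socket rack, fixed, 90 mm (x) by 300 mm (y); origin under its centre, z up. On its 6 mm plate three upright 16 mm square posts, 25 mm tall with tapered tips, stand at y = -100, 0 and 100 mm, square to the rack. The middle one is empty; the deep and the spare socket stand on the outer two, in either order, their bores in line with the rack within 4 deg.
- free_post (a point): Foot of the empty middle post, on the upper face of the rack's plate, 6 mm above the bench; axes as the rack's. A socket stood on this post has its origin here, within 3 mm, its bore in line with the post within 15 deg, in any quarter turn.
- short_socket: Black impact socket, red band near its hex end: round, 62 mm long, 50 mm across, about 0.5 kg. Origin: centre of the drive end; z along the axis to the open hex end; x, y square to the bore. Bore 20.2 mm square (22.8 at the mouth), 30 mm deep, a dimple in each side 14 mm from the drive end, marked outside by 4 black dots. Starts home on the wrench's drive.
- deep_socket: Black impact socket, blue band near its hex end: round, 90 mm long, 44 mm across, about 0.6 kg. Origin: centre of the drive end; z along the axis to the open hex end; x, y square to the bore. Bore 20.2 mm square (22.8 at the mouth), 30 mm deep, a dimple in each side 14 mm from the drive end, marked outside by 4 black dots. Starts upright on an outer post of the rack.
- spare_socket: Black impact socket, yellow band near its hex end: round, 62 mm long, 42 mm across, about 0.4 kg. Origin: centre of the drive end; z along the axis to the open hex end; x, y square to the bore. Bore 20.2 mm square (22.8 at the mouth), 30 mm deep, a dimple in each side 14 mm from the drive end, marked outside by 4 black dots. On the other outer post; leave it.
- chisel: Dark steel cold chisel lying on the bench behind the rack, 192 mm long, 24 mm wide, 20 mm high; origin under its shank. Leave alone.
- grease_tin: Grease tin standing before the rack, 64 mm in diameter, 75 mm high; origin under its centre. Leave alone.
- hammer: Hammer with wooden handle, 280 mm long, lying on the left of the bench; origin under its middle. Leave alone.
- wire_brush: Wire brush with wooden back, 200 mm long, lying at the far side of the bench; origin under its middle. Leave alone.
- cast_lug: Cast bronze lug with some white plaster on it, 90 by 70 by 40 mm, at the far side of the bench; origin under its middle. Leave alone.
Mind the look-alikes: they are no part of the job. What is shaped like the short_socket but orange or purple is not meant.

How it is judged:
By the outcome, as a careful person would: the job done as asked, in the order asked, and still so for the second after the job is handed in, with the robot touching nothing.
It also fails if it takes over 54 s, if anything falls off the work surface, if the arm or the gripper's body presses on something with over 40 N, if the wrist force passes 120 N, or if a joint passes its speed limit or range.

ROBOT

A 6-joint arm with a two-finger parallel gripper is mounted at the origin on the work surface. World frame = base frame: x ahead of the robot, y to its left, z up, the work surface at z = 0. Lengths are in mm, angles in rad, forces in N, time in s.
With the tool pointing down it reaches from about 275 to 825 mm from the base axis. Payload 4.9 kg.
Tool frame: the origin (TCP) lies on the mounting face of the last link; the fingertips stand 173 mm ahead of it and the grasp point (between the pads) lies 155 mm ahead of it; z points along the fingers, y is the line along which they close (so a half turn about z gives the same grasp; the last joint's range is limited). The gripper opens to 85 mm and grips with 20 to 120 N. Pads are 22 mm wide; open, the fingers measure 114 mm over their backs; the gripper's body (76 mm by 85 mm) begins 54 mm behind the grasp point. The pads swing forward as they close: fully open they stand 13 mm farther back than shut.
Start: joints at [-1.45, 0.326, -0.193, 1.052, 0, 1.437], TCP at [138.64, -532.258, 404.681] pointing down, gripper open.
Joint ranges: [-2.65, 2.65], [-0.97, 1.79], [-1.3, 1.35], [-1.93, 2.1], [-1.47, 1.37], [-3.14, 3.14]. Speed limits (rad/s): [2.57, 2.57, 3.14, 3.14, 3.14, 3.14].

INTERFACE

Orientations are given as a 3x3 rotation matrix whose columns are the frame's x, y, z axes.
In Python, from station import robot gives the robot as it stands.
- The arm moves only by the tool send_rows, never from a script. Its argument "steps" is a list of rows, each an object with "delta_pos": the shift along the tool's x, y, z in cm, a list of three; "rotation": the turn, a rotation vector about the tool's x, y, z in rad, a list of three; "grip": the finger opening in cm, from 0 to 8.54. In form: [{"delta_pos": [tx, ty, tz], "rotation": [ax, ay, az], "grip": grip}, ...]. A call has 1 to 12 rows; each row shifts and turns the commanded pose from where the row before left it, along the tool's axes as they then stand; what a row does not reach is not made up. A row lasts 1/10 s, in which the tool goes at most 50 mm and 8.59 degrees, less where a joint would pass 70% of its speed; a pose out of reach is approached as far as the arm can. A call is refused whole if a number of a shift passes 5 or a number of a turn 0.15, either way. A call with a gripper value outside its range is refused whole. The fingers move at their own pace and stop on an object; "squeeze" is the grip in N (left out, the last holds). Time passes only in rows, so rows that do not move let the fingers close. It gives the time, the measured TCP pose, the force, the opening and the grip force at its end, in the units of the state.
- robot.sense(): the state, without advancing time (a new reading comes with each control period).
- robot.get_image(name): name is "scene" or "top" or "wrist"; returns a dict with "image" (480x640x3 uint8, red, green, blue), "camera_matrix" (3x3 intrinsics, pixels), "dist_coeffs" ([k1, k2, p1, p2, k3] as OpenCV has them; the pictures are not rectified), "R" (3x3) and "t" (3): a world point X has camera coordinates R X + t. Camera axes: x right, y down, z forward; pixel columns grow to the right and rows downward; lengths in mm; the calibration is good to about 2 mm. A picture is of the moment at which its call begins. There is no depth.
- robot.close_job(): hands the job in; it is judged then, once.
Trained networks look in a picture, given as the dict that the camera call returned (one of the last four; its "shot" number tells which), for a name from the list of things; names that differ only in an ending like _2 or _b are one class to them, and where a whole thing is asked for, a point or a joint stands for the part that bears it (a point fixed in the world has none). Each returns a list of dicts, best first, with "p" (0 to 1); they miss things now and then, are a little off and sometimes report something else, mostly with a low value. They report only what shows in the picture. A call takes as long as a camera call. They do not tell look-alikes from the thing itself.
- robot.boxes_of(picture, query): "bbox" ([left, top, right, bottom] in pixels, round what is visible of it).
- robot.spot_point(picture, query): "at" ([column, row] in pixels: a listed point, or the origin of a listed thing).
The state is a dict: "time": time; "qpos": joint angles; "qd": joint speeds; "effort": joint torques, N m; "tcp_pos": TCP position; "tool_rot": TCP orientation; "force": force on the tool from outside, world axes, zero at the start; "ft_torque": the same for the moment, N m; "finger_gap": opening from 0.0 (shut) to 1.0 (fully open); "grip_force": force on a finger pad.
Only numpy, scipy, OpenCV 4.12 (cv2) and the standard library are available. Lean on these libraries where they do the work, as an engineer would, in place of code of your own. Each camera call takes 0.05 s, during which the arm holds its last target. There are 200 camera calls.

## Working session

There is one attempt and no reset: what is moved stays moved. The work goes in short steps, Python scripts to look and compute and a tool call to move; the robot and the scene stay as the last step left them, time stands still between calls to the robot, and variables do not carry over. Pictures are saved under pics/ and viewed, at most 10 in all, crops included, and the job is handed in when it is done.

Besides the shell and the picture viewer there is one more tool, called after "Request:" by a JSON object that holds its "method" and its "body". send_rows: Moves the arm, as the interface text tells. Its arguments: {"type":"object","properties":{"steps":{"type":"array"},"squeeze":{"type":"number"}},"required":["steps"]}

```bash
mkdir -p pics; ls
python3 - <<'E'
from station import robot
import cv2,numpy as np
s=robot.sense(); print({k:np.round(v,3).tolist() for k,v in s.items()})
ims=[]
for n in ["scene","top"]:
    p=robot.get_image(n); 
    print(n,np.round(p["camera_matrix"],1).tolist(),p["dist_coeffs"],(-np.array(p["R"]).T@p["t"]).round(0))
    cv2.imwrite(f"pics/{n}0.png",p["image"][:,:,::-1])
    for q in ["wrench","rack","short_socket","deep_socket","spare_socket","drive","free_post"]:
        f=robot.spot_point if q in("drive","free_post") else robot.boxes_of
        print(q,[(np.round(d.get("bbox",d.get("at"))).tolist(),round(d["p"],2)) for d in f(p,q)][:4])
    for q in ["wrench","rack","short_socket","deep_socket","spare_socket"]:
        print("o",q,[(np.round(d["at"]).tolist(),round(d["p"],2)) for d in robot.spot_point(p,q)][:4])
print(robot.sense()["time"])
E
```

```text
pics
{'time': 0.0, 'qpos': [-1.45, 0.327, -0.194, 1.052, -0.0, 1.437], 'qd': [0.0, 0.001, 0.001, -0.002, -0.0, 0.001], 'effort': [0.001, -44.34, 26.244, 0.015, -0.0, -0.0], 'tcp_pos': [138.592, -531.941, 403.914], 'tool_rot': [[0.968, 0.252, -0.0], [0.252, -0.968, 0.002], [0.0, -0.002, -1.0]], 'force': [-0.025, 0.023, 0.542], 'ft_torque': [-0.006, -0.025, -0.032], 'grip_force': 0.0, 'finger_gap': 0.999}
scene [[563.9, 0.0, 322.6], [0.0, 563.9, 240.6], [0.0, 0.0, 1.0]] [-0.14636196  0.          0.          0.          0.        ] [1014.  483. 1062.]
wrench [([288.0, 228.0, 420.0, 355.0], 0.61)]
rack [([194.0, 154.0, 325.0, 229.0], 0.78)]
short_socket [([362.0, 193.0, 406.0, 236.0], 0.85), ([420.0, 294.0, 456.0, 334.0], 0.59), ([367.0, 192.0, 384.0, 209.0], 0.58)]
deep_socket [([284.0, 174.0, 306.0, 213.0], 0.74)]
spare_socket [([214.0, 146.0, 235.0, 180.0], 0.96)]
drive [([376.0, 230.0], 0.86)]
free_post [([264.0, 190.0], 0.76)]
o wrench [([365.0, 286.0], 0.93), ([241.0, 315.0], 0.43)]
o rack [([258.0, 187.0], 0.96), ([223.0, 171.0], 0.27)]
o short_socket [([433.0, 301.0], 0.94), ([37
[... 352 characters left out ...]
05.0, 299.0], 0.62)]
short_socket [([194.0, 258.0, 229.0, 292.0], 0.86), ([257.0, 227.0, 290.0, 266.0], 0.85), ([308.0, 317.0, 340.0, 339.0], 0.84), ([394.0, 147.0, 480.0, 169.0], 0.69)]
deep_socket [([385.0, 258.0, 413.0, 284.0], 0.73)]
spare_socket [([468.0, 234.0, 495.0, 258.0], 0.97), ([324.0, 132.0, 362.0, 173.0], 0.46)]
drive [([274.0, 238.0], 0.96)]
free_post [([439.0, 260.0], 0.95)]
o wrench [([281.0, 255.0], 0.94)]
o rack [([434.0, 264.0], 0.64), ([343.0, 156.0], 0.51)]
o short_socket [([272.0, 235.0], 0.69), ([223.0, 282.0], 0.6), ([309.0, 325.0], 0.56), ([410.0, 214.0], 0.17)]
o deep_socket [([394.0, 274.0], 0.91)]
o spare_socket [([479.0, 247.0], 0.7), ([343.0, 156.0], 0.39)]
1.3
```

View pictures.

View pics/scene0.png

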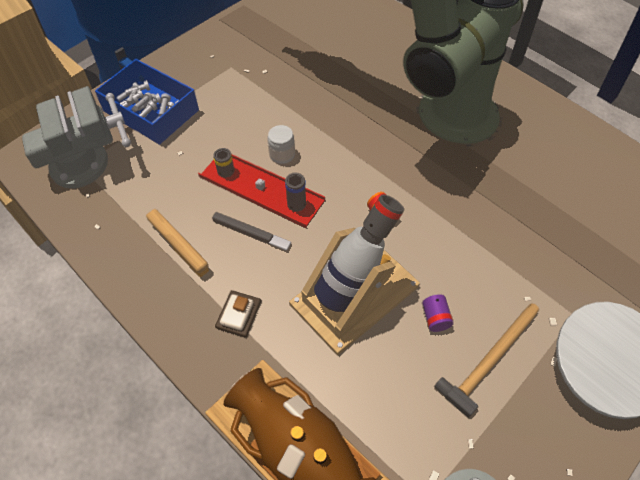

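View pics/top0.png

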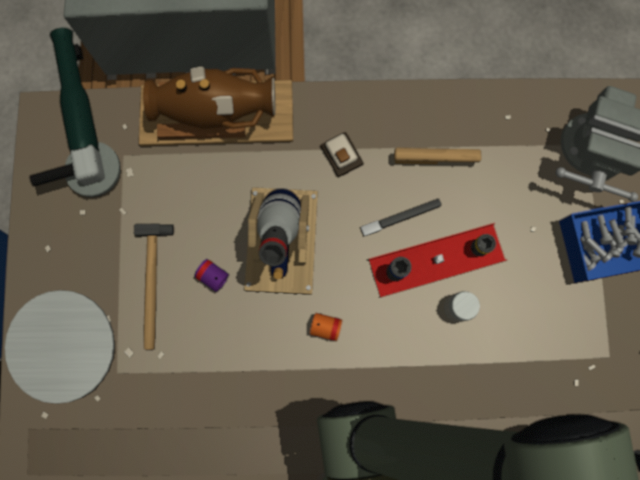

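```bash
cat > h.py <<'E'
import numpy as np,cv2
from station import robot
def ray(p,uv):
    uv=np.array(uv,float).reshape(-1,1,2)
    n=cv2.undistortPoints(uv,np.array(p["camera_matrix"]),np.array(p["dist_coeffs"])).reshape(-1,2)
    R=np.array(p["R"]);c=-R.T@np.array(p["t"]).ravel()
    return c,np.c_[n,np.ones(len(n))]@R
def onz(p,uv,z):
    c,d=ray(p,uv); return c+d*((z-c[2])/d[:,2])[:,None]
def proj(p,X):
    r,_=cv2.Rodrigues(np.array(p["R"])); 
    return cv2.projectPoints(np.array(X,float).reshape(-1,1,3),r,np.array(p["t"],float),np.array(p["camera_matrix"]),np.array(p["dist_coeffs"]))[0].reshape(-1,2)
def tri(obs):
    A=np.zeros((3,3));b=np.zeros(3)
    for p,uv in obs:
        c,d=ray(p,uv);d=d[0]/np.linalg.norm(d[0]);M=np.eye(3)-np.outer(d,d);A+=M;b+=M@c
    X=np.linalg.solve(A,b);return X,[np.round(proj(p,X)[0]-uv,1).tolist() for p,uv in obs]
E
python3 - <<'E'
from h import *
import pickle
P={n:robot.get_image(n) for n in("scene","top")}
pickle.dump(P,open("P0.pkl","wb"))
for n,p in P.items():
    hsv=cv2.cvtColor(p["image"],cv2.COLOR_RGB2HSV)
    m=(((hsv[...,0]<6)|(hsv[...,0]>174))&(hsv[...,1]>170)&(hsv[...,2]>90)).astype(np.uint8)
    m=cv2.morphologyEx(m,cv2.MORPH_CLOSE,np.ones((3,3)))
    k,l,st,ce=cv2.connectedComponentsWithStats(m)
    i=1+np.argmax(st[1:,4]); print(n,st[i],ce[i])
    ys,xs=np.nonzero(l==i)
    W=onz(p,np.c_[xs,ys],6)[:,:2].astype(np.float32)
    print(cv2.minAreaRect(W))
print("deep",tri([(P["scene"],(295,178)),(P["top"],(400,267))]))
print("drive",tri([(P["scene"],(376,230)),(P["top"],(274,238))]))
print("post",tri([(P["scene"],(264,190)),(P["top"],(439,260))]))
a=cv2.resize(P["scene"]["image"][175:365,280:425],None,fx=3,fy=3,interpolation=2)
b=cv2.resize(P["top"]["image"][180:300,235:330],None,fx=3.6,fy=3.6,interpolation=2)
H=600;o=np.zeros((H,800,3),np.uint8);o[:a.shape[0],:a.shape[1]]=a;o[:b.shape[0],440:440+b.shape[1]]=b
cv2.imwrite("pics/c1.png",o[:,:,::-1])
E
```

```text
scene [ 199  155  126   71 2582] [262.30480248 188.26026336]
((530.7333984375, -190.36572265625), (93.65277862548828, 302.91900634765625), 14.369906425476074)
top [ 369  225  135   71 3626] [437.10093767 260.21538886]
((533.803466796875, -188.62396240234375), (86.58055114746094, 295.6983947753906), 14.335612297058105)
deep (array([507.46015573, -90.91615329, 100.31338863]), [[0.4, 0.1], [0.3, -0.2]])
drive (array([552.65265785, 166.15309694, 218.41247218]), [[-0.8, -0.2], [-0.7, 0.4]])
post (array([ 530.57193898, -190.32133355,   -7.95849017]), [[-2.9, -0.8], [-2.5, 1.9]])
```

View pics/c1.png

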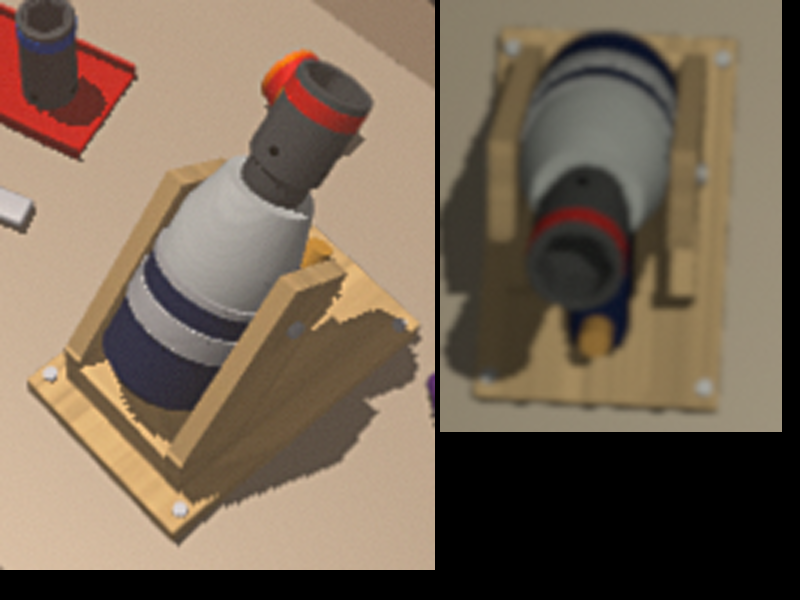

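```bash
cat > fit.py <<'E'
from h import *
import pickle
from scipy.optimize import least_squares
P=pickle.load(open("P0.pkl","rb"))
L=np.array([[152,75],[152,-75],[-84,-75],[-84,75]])
obs=[("top",0,(252.2,188.3)),("top",1,(317.5,190.3)),("top",2,(311.7,293.9)),("top",3,(244.2,290.3)),("scene",1,(289.3,301.7)),("scene",0,(340,350.)),("scene",3,(418.5,284.5))]
def X(q,i):
    c,s=np.cos(q[2]),np.sin(q[2]);l=L[i];return [q[0]+c*l[0]-s*l[1],q[1]+s*l[0]+c*l[1],q[3]]
f=lambda q:np.ravel([proj(P[n],X(q,i))[0]-uv for n,i,uv in obs])
r=least_squares(f,[555,166,0,15],loss="soft_l1",f_scale=1)
print(r.x,np.degrees(r.x[2]));print(f(r.x).reshape(-1,2).round(1))
x,y,t,h=r.x;D=np.array([x,y,216]);az=np.array([-np.sin(.6109)*np.cos(t),-np.sin(.6109)*np.sin(t),np.cos(.6109)])
# socket end centre: hex-end ellipse centre in both views
for s in(0,62):
  print(s,(D+s*az).round(1),[proj(P[n],D+s*az)[0].round(1).tolist() for n in("scene","top")])
E
python3 fit.py
```

```text
[ 5.52223788e+02  1.63173695e+02 -7.80275400e-02  1.10849681e+01] -4.470648725740025
[[-0.4 -0.5]
 [-0.2  0.8]
 [ 0.1  0.6]
 [ 0.   0.5]
 [-1.2  0.2]
 [-3.1  3.4]
 [ 1.2 -1.6]]
0 [552.2 163.2 216. ] [[374.0, 229.4], [274.9, 238.8]]
62 [516.8 165.9 266.8] [[390.7, 202.2], [272.1, 253.1]]
```

```bash
cat >> h.py <<'E'
from scipy.spatial.transform import Rotation as Rn
def frame(z,y):
    z=np.array(z,float);z/=np.linalg.norm(z);y=np.array(y,float);y-=z*(y@z);y/=np.linalg.norm(y)
    return np.c_[np.cross(y,z),y,z]
def pose():
    s=robot.sense();return np.array(s["tcp_pos"]),np.array(s["tool_rot"])
def plan(p0,R0,p1,R1,n,g):
    w=Rn.from_matrix(R0.T@R1).as_rotvec();step=Rn.from_rotvec(w/n).as_matrix();R=R0;p=np.array(p0,float)
    w=np.round(w/n,3)
    print("rot/row",w.tolist(),"mm/row",np.linalg.norm(p1-p0)/n)
    out=[]
    for k in range(n):
        tgt=p0+(p1-p0)*(k+1)/n
        d=np.round(R.T@(tgt-p)/10,2);p=p+R@d*10;R=R@Rn.from_rotvec(w).as_matrix()
        out.append('{"delta_pos":%s,"rotation":%s,"grip":%g}'%(d.tolist(),w.tolist(),g))
    print(",".join(out));return p,R
YW=-0.078; DR=np.array([552.2,163.2,216.])
def wr(D=DR,yaw=YW,lean=np.radians(35)):
    az=np.array([-np.sin(lean)*np.cos(yaw),-np.sin(lean)*np.sin(yaw),np.cos(lean)])
    return az,frame(-az,[-np.sin(yaw),np.cos(yaw),0])
E
python3 - <<'E'
from h import *
p,R=pose();az,Rt=wr()
m=np.array([400,-180,430.])
w=Rn.from_matrix(R.T@Rt).as_rotvec();print(w,np.linalg.norm(w))
Rm=R@Rn.from_rotvec(w*.5).as_matrix();print(Rm)
p2,R2=plan(p,R,m,Rm,11,8.5)
plan(p2,R2,DR+285*az,Rt,11,8.5)
E
```

```text
[-0.84822569 -0.1424128  -2.6901735 ] 2.8243232206361895
[[-0.00748333  0.96287423  0.26984665]
 [ 0.95678587  0.08534254 -0.27798821]
 [-0.29069708  0.25610518 -0.92190311]]
rot/row [-0.039, -0.006, -0.122] mm/row 39.94217043533462
{"delta_pos":[3.11, -2.5, -0.23],"rotation":[-0.039, -0.006, -0.122],"grip":8.5},{"delta_pos":[3.38, -2.09, -0.34],"rotation":[-0.039, -0.006, -0.122],"grip":8.5},{"delta_pos":[3.61, -1.65, -0.43],"rotation":[-0.039, -0.006, -0.122],"grip":8.5},{"delta_pos":[3.79, -1.18, -0.51],"rotation":[-0.039, -0.006, -0.122],"grip":8.5},{"delta_pos":[3.89, -0.69, -0.58],"rotation":[-0.039, -0.006, -0.122],"grip":8.5},{"delta_pos":[3.94, -0.19, -0.61],"rotation":[-0.039, -0.006, -0.122],"grip":8.5},{"delta_pos":[3.93, 0.32, -0.63],"rotation":[-0.039, -0.006, -0.122],"grip":8.5},{"delta_pos":[3.86, 0.81, -0.63],"rotation":[-0.039, -0.006, -0.122],"grip":8.5},{"delta_pos":[3.73, 1.31, -0.62],"rotation":[-0.039, -0.006, -0.122],"grip":8.5},{"delta_pos":[3.53, 1.77, -0.57],"rotation":[-0.039, -0.006, -0.122],"grip":8.5},{"delta_pos":[3.29, 2.21, -0.52],"rotation":[-0.039,
[... 277 characters left out ...]
1.07],"rotation":[-0.038, -0.006, -0.123],"grip":8.5},{"delta_pos":[2.72, 1.43, -1.04],"rotation":[-0.038, -0.006, -0.123],"grip":8.5},{"delta_pos":[2.52, 1.78, -1.0],"rotation":[-0.038, -0.006, -0.123],"grip":8.5},{"delta_pos":[2.26, 2.12, -0.94],"rotation":[-0.038, -0.006, -0.123],"grip":8.5},{"delta_pos":[1.99, 2.41, -0.87],"rotation":[-0.038, -0.006, -0.123],"grip":8.5},{"delta_pos":[1.67, 2.67, -0.78],"rotation":[-0.038, -0.006, -0.123],"grip":8.5},{"delta_pos":[1.32, 2.88, -0.68],"rotation":[-0.038, -0.006, -0.123],"grip":8.5},{"delta_pos":[0.95, 3.04, -0.58],"rotation":[-0.038, -0.006, -0.123],"grip":8.5},{"delta_pos":[0.57, 3.16, -0.47],"rotation":[-0.038, -0.006, -0.123],"grip":8.5}
```

Request:
{"method": "send_rows", "body": {"steps": [{"delta_pos": [3.1,-2.5,-0.2],"rotation": [-0.039,-0.006,-0.122],"grip": 8.5},{"delta_pos": [3.4,-2.1,-0.3],"rotation": [-0.039,-0.006,-0.122],"grip": 8.5},{"delta_pos": [3.6,-1.6,-0.4],"rotation": [-0.039,-0.006,-0.122],"grip": 8.5},{"delta_pos": [3.8,-1.2,-0.5],"rotation": [-0.039,-0.006,-0.122],"grip": 8.5},{"delta_pos": [3.9,-0.7,-0.6],"rotation": [-0.039,-0.006,-0.122],"grip": 8.5},{"delta_pos": [3.9,-0.2,-0.6],"rotation": [-0.039,-0.006,-0.122],"grip": 8.5},{"delta_pos": [3.9,0.3,-0.6],"rotation": [-0.039,-0.006,-0.122],"grip": 8.5},{"delta_pos": [3.9,0.8,-0.6],"rotation": [-0.039,-0.006,-0.122],"grip": 8.5},{"delta_pos": [3.7,1.3,-0.6],"rotation": [-0.039,-0.006,-0.122],"grip": 8.5},{"delta_pos": [3.5,1.8,-0.6],"rotation": [-0.039,-0.006,-0.122],"grip": 8.5},{"delta_pos": [3.3,2.2,-0.5],"rotation": [-0.039,-0.006,-0.122],"grip": 8.5}]}}

```text
time: 2.5
tcp_pos: [400.3, -179.1, 428.8]
tool_rot: [[-0.008, 0.961, 0.278], [0.957, 0.089, -0.278], [-0.291, 0.264, -0.92]]
force: [0.9, 0.2, -0.6]
finger_gap: 0.996
grip_force: 0.0
```

Run:
```python
from h import *
s=robot.sense();print(s["time"],np.round(s["qpos"],2),np.round(s["tcp_pos"],1));p,R=pose();az,Rt=wr()
plan(p,R,DR+285*az,Rt,12,8.5)
```

```text
2.5 [-0.56 -0.06 -0.64  0.6  -0.09  0.94] [ 400.3 -179.1  428.8]
rot/row [-0.035, -0.005, -0.112] mm/row 29.64880873731464
{"delta_pos":[2.78, 0.22, -1.01],"rotation":[-0.035, -0.005, -0.112],"grip":8.5},{"delta_pos":[2.73, 0.56, -1.0],"rotation":[-0.035, -0.005, -0.112],"grip":8.5},{"delta_pos":[2.65, 0.9, -0.99],"rotation":[-0.035, -0.005, -0.112],"grip":8.5},{"delta_pos":[2.52, 1.23, -0.97],"rotation":[-0.035, -0.005, -0.112],"grip":8.5},{"delta_pos":[2.36, 1.53, -0.94],"rotation":[-0.035, -0.005, -0.112],"grip":8.5},{"delta_pos":[2.17, 1.81, -0.88],"rotation":[-0.035, -0.005, -0.112],"grip":8.5},{"delta_pos":[1.95, 2.08, -0.83],"rotation":[-0.035, -0.005, -0.112],"grip":8.5},{"delta_pos":[1.69, 2.31, -0.76],"rotation":[-0.035, -0.005, -0.112],"grip":8.5},{"delta_pos":[1.42, 2.51, -0.68],"rotation":[-0.035, -0.005, -0.112],"grip":8.5},{"delta_pos":[1.13, 2.68, -0.6],"rotation":[-0.035, -0.005, -0.112],"grip":8.5},{"delta_pos":[0.82, 2.8, -0.51],"rotation":[-0.035, -0.005, -0.112],"grip":8.5},{"delta_pos":[0.5, 2.89, -0.41],"rotation":[-0.035, -0.005, -0.112],"grip":8.5}
```

Request:
{"method": "send_rows", "body": {"steps": [{"delta_pos": [2.8,0.2,-1.0],"rotation": [-0.035,-0.005,-0.112],"grip": 8.5},{"delta_pos": [2.7,0.6,-1.0],"rotation": [-0.035,-0.005,-0.112],"grip": 8.5},{"delta_pos": [2.7,0.9,-1.0],"rotation": [-0.035,-0.005,-0.112],"grip": 8.5},{"delta_pos": [2.5,1.2,-1.0],"rotation": [-0.035,-0.005,-0.112],"grip": 8.5},{"delta_pos": [2.4,1.5,-0.9],"rotation": [-0.035,-0.005,-0.112],"grip": 8.5},{"delta_pos": [2.2,1.8,-0.9],"rotation": [-0.035,-0.005,-0.112],"grip": 8.5},{"delta_pos": [1.9,2.1,-0.8],"rotation": [-0.035,-0.005,-0.112],"grip": 8.5},{"delta_pos": [1.7,2.3,-0.8],"rotation": [-0.035,-0.005,-0.112],"grip": 8.5},{"delta_pos": [1.4,2.5,-0.7],"rotation": [-0.035,-0.005,-0.112],"grip": 8.5},{"delta_pos": [1.1,2.7,-0.6],"rotation": [-0.035,-0.005,-0.112],"grip": 8.5},{"delta_pos": [0.8,2.8,-0.5],"rotation": [-0.035,-0.005,-0.112],"grip": 8.5},{"delta_pos": [0.5,2.9,-0.4],"rotation": [-0.035,-0.005,-0.112],"grip": 8.5}]}}

```text
time: 3.7
tcp_pos: [390.0, 175.8, 450.3]
tool_rot: [[-0.818, 0.076, 0.57], [0.065, 0.997, -0.039], [-0.571, 0.005, -0.821]]
force: [0.3, -0.5, 0.5]
finger_gap: 0.993
grip_force: 0.0
```

Run:
```python
from h import *
import pickle
s=robot.sense();print(s["time"],np.round(s["qpos"],2),np.round(s["tcp_pos"],1));p,R=pose();az,Rt=wr()
w=robot.get_image("wrist");pickle.dump(w,open("W1.pkl","wb"))
c=-np.array(w["R"]).T@w["t"];print("cam in tool",R.T@(c-p),(R.T@np.array(w["R"]).T).round(3).tolist(),w["camera_matrix"][0][0],w["dist_coeffs"])
cv2.imwrite("pics/w1.png",w["image"][:,:,::-1])
o=np.array(DR)
for q in (0,62): print(q,proj(w,o+q*az))
print(robot.boxes_of(w,"short_socket")[:2])
```

```text
3.7 [ 0.32 -0.16 -0.72  0.43 -0.22  0.33] [390.  175.8 450.3]
cam in tool [8.07208097e+01 7.25262483e-02 3.11254456e+01] [[-0.0, -0.951, -0.31], [1.0, -0.0, 0.0], [-0.0, -0.31, 0.951]] 336.2879941606754 [0.0012613 0.        0.        0.        0.       ]
0 [[311.83354326 230.2150154 ]]
62 [[311.81893773 260.2663943 ]]
[{'bbox': [272.6, 197.1, 352.2, 290.0], 'p': 0.7}, {'bbox': [420.4, 4.6, 498.4, 85.8], 'p': 0.68}]
```

View pics/w1.png

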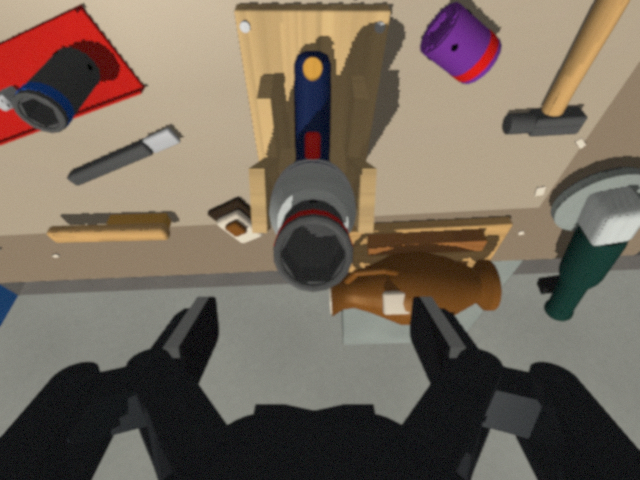

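Run:
```python
from h import *
import pickle
P=pickle.load(open("P0.pkl","rb"));w=pickle.load(open("W1.pkl","rb"))
a=[(P["scene"],(392,204)),(P["top"],(271.9,252.8)),(w,(313,254))]
az,Rt=wr();print(DR+62*az)
for s in([0,1],[0,2],[1,2],[0,1,2]):print(s,tri([a[i] for i in s]))
# ring outline model: rim circle at s=62 r=25 and body, report against the image
im=w["image"].copy();x=Rt[:,0];y=Rt[:,1]
g=cv2.cvtColor(im,cv2.COLOR_RGB2GRAY)
hsv=cv2.cvtColor(im,cv2.COLOR_RGB2HSV)
c=cv2.resize(im[150:310,230:400],None,fx=3,fy=3,interpolation=2)
d=cv2.resize(P["scene"]["image"][185:245,350:420],None,fx=4,fy=4,interpolation=2)
e=cv2.resize(P["top"]["image"][220:275,245:300],None,fx=4,fy=4,interpolation=2)
o=np.zeros((480,800,3),np.uint8);o[:480,:510]=c;o[:240,515:795]=d;o[245:465,515:735]=e
cv2.imwrite("pics/c2.png",o[:,:,::-1])
```

```text
[516.74638492 165.97100385 266.78742675]
[0, 1] (array([517.05286648, 167.63625567, 263.84152236]), [[-0.8, -0.2], [-0.7, 0.4]])
[0, 2] (array([515.5884888 , 167.55672958, 262.66562823]), [[-0.4, -0.3], [1.2, -0.5]])
[1, 2] (array([518.18374964, 166.59550707, 261.23935728]), [[-0.0, -0.0], [-0.0, -0.0]])
[0, 1, 2] (array([516.71038467, 167.22681827, 262.65759234]), [[-0.9, -0.0], [-0.4, 0.7], [0.8, 0.5]])
```

View pics/c2.png

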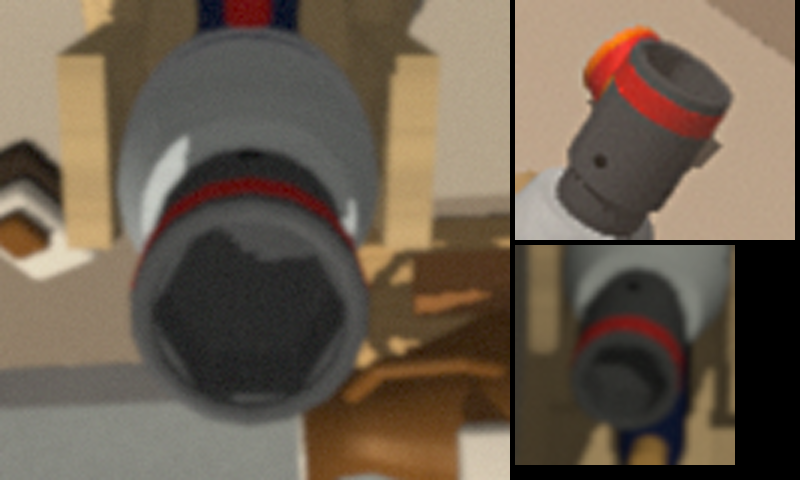

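```bash
sed -i 's/163.2,216/164.4,216/' h.py
python3 - <<'E'
from h import *
p,R=pose();az,Rt=wr()
print(az,Rt.round(3).tolist());plan(p,R,DR+193*az,Rt,4,8.5)
E
```

```text
[-0.5718325   0.04469361  0.81915204] [[-0.817, 0.078, 0.572], [0.064, 0.997, -0.045], [-0.574, 0.0, -0.819]]
rot/row [0.002, -0.001, -0.0] mm/row 23.07413292598007
{"delta_pos":[0.03, -0.01, 2.31],"rotation":[0.002, -0.001, -0.0],"grip":8.5},{"delta_pos":[0.03, -0.01, 2.3],"rotation":[0.002, -0.001, -0.0],"grip":8.5},{"delta_pos":[0.03, -0.01, 2.31],"rotation":[0.002, -0.001, -0.0],"grip":8.5},{"delta_pos":[0.04, 0.0, 2.31],"rotation":[0.002, -0.001, -0.0],"grip":8.5}
```

Request:
{"method": "send_rows", "body": {"steps": [{"delta_pos": [0.0,0.0,2.3],"rotation": [0.002,-0.001,0.0],"grip": 8.5},{"delta_pos": [0.0,0.0,2.3],"rotation": [0.002,-0.001,0.0],"grip": 8.5},{"delta_pos": [0.1,0.0,2.3],"rotation": [0.002,-0.001,0.0],"grip": 8.5},{"delta_pos": [0.1,0.0,2.3],"rotation": [0.002,-0.001,0.0],"grip": 8.5},{"delta_pos": [0,0,0],"rotation": [0,0,0],"grip": 5.2},{"delta_pos": [0,0,0],"rotation": [0,0,0],"grip": 5.2},{"delta_pos": [0,0,0],"rotation": [0,0,0],"grip": 5.2},{"delta_pos": [0,0,0],"rotation": [0,0,0],"grip": 5.2}], "squeeze": 40}}

```text
time: 4.6
tcp_pos: [441.2, 170.8, 374.6]
tool_rot: [[-0.815, 0.085, 0.574], [0.07, 0.996, -0.048], [-0.576, 0.001, -0.818]]
force: [-0.1, 0.2, -0.7]
finger_gap: 0.613
grip_force: 0.1
```

Request:
{"method": "send_rows", "body": {"steps": [{"delta_pos": [0,0.2,0],"rotation": [0,0,0.006],"grip": 5.2},{"delta_pos": [0,0,0],"rotation": [0,0,0],"grip": 5.2}]}}

```text
time: 4.8
tcp_pos: [441.4, 172.9, 374.0]
tool_rot: [[-0.815, 0.09, 0.573], [0.076, 0.996, -0.048], [-0.575, 0.004, -0.818]]
force: [0.2, -0.5, 0.1]
finger_gap: 0.608
grip_force: 0.0
```

Run:
```python
from h import *
s=robot.sense();print(s["tcp_pos"],s["tool_rot"],s["force"],s["finger_gap"],s["grip_force"])
w=robot.get_image("wrist");cv2.imwrite("pics/w2.png",w["image"][100:480,150:490,::-1])
```

```text
[441.36562626 172.93139097 374.02575952] [[-0.81465119  0.08977377  0.57296083]
 [ 0.0756747   0.9959546  -0.04845377]
 [-0.57499285  0.00388572 -0.81814921]] [ 0.21946403 -0.52082547  0.1121377 ] 0.6076347991086961 0.0
```

View pics/w2.png

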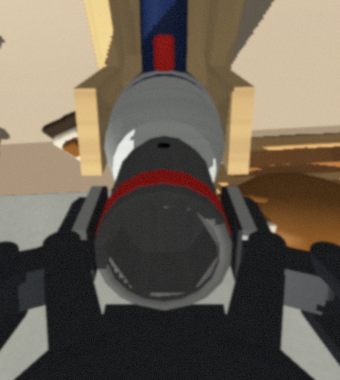

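Request:
{"method": "send_rows", "body": {"steps": [{"delta_pos": [0,0,0],"rotation": [0,0,-0.012],"grip": 5.0},{"delta_pos": [0,0,0],"rotation": [0,0,0],"grip": 4.7},{"delta_pos": [0,0,0],"rotation": [0,0,0],"grip": 4.5},{"delta_pos": [0,0,0],"rotation": [0,0,0],"grip": 4.0}], "squeeze": 40}}

```text
time: 5.25
tcp_pos: [441.4, 172.7, 373.7]
tool_rot: [[-0.816, 0.08, 0.573], [0.064, 0.997, -0.049], [-0.575, -0.003, -0.818]]
force: [-4.0, -1.1, 5.7]
finger_gap: 0.571
grip_force: 40.3
```

Request:
{"method": "send_rows", "body": {"steps": [{"delta_pos": [0,0,0],"rotation": [0,0,0],"grip": 4.0},{"delta_pos": [0,0,-0.8],"rotation": [0,0,0],"grip": 4.0},{"delta_pos": [0,0,-0.8],"rotation": [0,0,0],"grip": 4.0},{"delta_pos": [0,0,-0.8],"rotation": [0,0,0],"grip": 4.0},{"delta_pos": [0,0,-0.8],"rotation": [0,0,0],"grip": 4.0}], "squeeze": 100}}

```text
time: 5.75
tcp_pos: [421.9, 174.1, 398.8]
tool_rot: [[-0.818, 0.08, 0.569], [0.063, 0.997, -0.049], [-0.571, -0.004, -0.821]]
force: [0.0, 1.2, -3.9]
finger_gap: 0.561
grip_force: 106.4
```

```bash
cat >> h.py <<'E'
RY=np.radians(14.35); RC=np.array([532.2,-189.5,6.])
rx=np.array([np.cos(RY),np.sin(RY),0]);ry=np.array([-np.sin(RY),np.cos(RY),0])
RR=frame([0,0,-1],rx)   # tool x along rack y
E
python3 - <<'E'
from h import *
p,R=pose();print(RR[:,0],ry)
p1=p-R[:,2]*80
q,Rq=plan(p1,R,RC+[0,0,350],RR if RR[:,0]@ry>0 else frame([0,0,-1],-rx),12,4.0)
E
```

```text
[-0.24784454  0.96879982  0.        ] [-0.24784454  0.96879982  0.        ]
rot/row [0.031, 0.044, 0.1] mm/row 34.471881832789045
{"delta_pos":[-0.74, -2.95, 1.63],"rotation":[0.031, 0.044, 0.1],"grip":4},{"delta_pos":[-1.1, -2.8, 1.68],"rotation":[0.031, 0.044, 0.1],"grip":4},{"delta_pos":[-1.45, -2.62, 1.71],"rotation":[0.031, 0.044, 0.1],"grip":4},{"delta_pos":[-1.77, -2.41, 1.71],"rotation":[0.031, 0.044, 0.1],"grip":4},{"delta_pos":[-2.08, -2.16, 1.7],"rotation":[0.031, 0.044, 0.1],"grip":4},{"delta_pos":[-2.35, -1.89, 1.67],"rotation":[0.031, 0.044, 0.1],"grip":4},{"delta_pos":[-2.6, -1.58, 1.61],"rotation":[0.031, 0.044, 0.1],"grip":4},{"delta_pos":[-2.82, -1.27, 1.54],"rotation":[0.031, 0.044, 0.1],"grip":4},{"delta_pos":[-2.99, -0.94, 1.44],"rotation":[0.031, 0.044, 0.1],"grip":4},{"delta_pos":[-3.12, -0.58, 1.33],"rotation":[0.031, 0.044, 0.1],"grip":4},{"delta_pos":[-3.22, -0.23, 1.2],"rotation":[0.031, 0.044, 0.1],"grip":4},{"delta_pos":[-3.28, 0.14, 1.07],"rotation":[0.031, 0.044, 0.1],"grip":4}
```

Request:
{"method": "send_rows", "body": {"steps": [{"delta_pos": [0,0,-4],"rotation": [0,0,0],"grip": 4.0},{"delta_pos": [0,0,-4],"rotation": [0,0,0],"grip": 4.0}]}}

```text
time: 5.95
tcp_pos: [375.5, 177.8, 464.1]
tool_rot: [[-0.82, 0.08, 0.567], [0.063, 0.997, -0.05], [-0.57, -0.005, -0.822]]
force: [0.7, 0.3, -3.1]
finger_gap: 0.564
grip_force: 106.3
```

Request:
{"method": "send_rows", "body": {"steps": [{"delta_pos": [-0.7,-3.0,1.6],"rotation": [0.031,0.044,0.1],"grip": 4},{"delta_pos": [-1.1,-2.8,1.7],"rotation": [0.031,0.044,0.1],"grip": 4},{"delta_pos": [-1.4,-2.6,1.7],"rotation": [0.031,0.044,0.1],"grip": 4},{"delta_pos": [-1.8,-2.4,1.7],"rotation": [0.031,0.044,0.1],"grip": 4},{"delta_pos": [-2.1,-2.2,1.7],"rotation": [0.031,0.044,0.1],"grip": 4},{"delta_pos": [-2.4,-1.9,1.7],"rotation": [0.031,0.044,0.1],"grip": 4},{"delta_pos": [-2.6,-1.6,1.6],"rotation": [0.031,0.044,0.1],"grip": 4},{"delta_pos": [-2.8,-1.3,1.5],"rotation": [0.031,0.044,0.1],"grip": 4},{"delta_pos": [-3.0,-0.9,1.4],"rotation": [0.031,0.044,0.1],"grip": 4},{"delta_pos": [-3.1,-0.6,1.3],"rotation": [0.031,0.044,0.1],"grip": 4},{"delta_pos": [-3.2,-0.2,1.2],"rotation": [0.031,0.044,0.1],"grip": 4},{"delta_pos": [-3.3,0.1,1.1],"rotation": [0.031,0.044,0.1],"grip": 4}]}}

```text
time: 7.15
tcp_pos: [532.7, -191.2, 357.2]
tool_rot: [[-0.245, 0.97, 0.003], [0.97, 0.245, 0.001], [0.001, 0.003, -1.0]]
force: [0.6, 0.4, -3.8]
finger_gap: 0.565
grip_force: 106.5
```

Run:
```python
from h import *
import pickle
s=robot.sense();print(s["time"],s["qpos"].round(2) if hasattr(s["qpos"],"round") else s["qpos"])
p,R=pose();print(p,np.degrees(Rn.from_matrix(RR.T@R).as_rotvec()))
V={n:robot.get_image(n) for n in("wrist","scene","top")};pickle.dump(V,open("V3.pkl","wb"))
w=V["wrist"]
print("rack origin,post foot/tip, deep top, spare top, corners:",proj(w,[RC,RC+[0,0,25],RC+100*ry+[0,0,90],RC-100*ry+[0,0,62]]).round(1).tolist())
o=np.zeros((600,800,3),np.uint8);o[:480,:640]=w["image"]
o[480:,:]=0
d=cv2.resize(V["scene"]["image"][200:260,340:420],None,fx=2,fy=2);o[480:600,0:160]=d
d=cv2.resize(V["top"]["image"][210:270,235:315],None,fx=2,fy=2);o[480:600,170:330]=d
cv2.imwrite("pics/w3.png",o[:,:,::-1])
```

```text
7.15 [-0.48  0.39 -0.23  0.95  0.    0.85]
[ 532.70520207 -191.15918741  357.16647191] [-0.18589195  0.03661681  0.16693825]
rack origin,post foot/tip, deep top, spare top, corners: [[313.5, 208.1], [313.5, 214.7], [313.1, 87.5], [313.9, 333.7]]
```

View pics/w3.png

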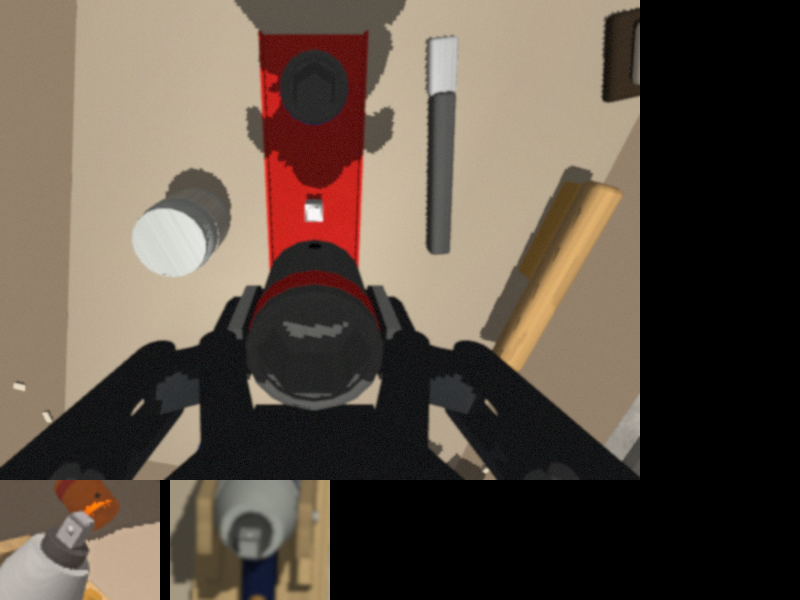

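Run:
```python
from h import *
import pickle
w=pickle.load(open("V3.pkl","rb"))["wrist"]
p,R=pose();a=np.linspace(0,6.283,73)
for e in(0,2,4):
  rim=proj(w,(p+(R@np.array([e+25*np.cos(a),25*np.sin(a),131+0*a])).T))
  print(e,rim.min(0).round(1),rim.max(0).round(1),"dot",proj(w,p+R@[e+25,0,179]).round(1),"base top",proj(w,p+R@[e+21,0,193]).round(1))
# drive tip: visible in V3 scene / top
```

```text
0 [245.3 298.3] [384.7 414.7] dot [[314.7 248.1]] base top [[314.7 245.8]]
2 [245. 293.] [385.  410.6] dot [[314.7 244.1]] base top [[314.7 242.1]]
4 [244.6 287.6] [385.4 406.4] dot [[314.7 240.1]] base top [[314.7 238.4]]
```

Request:
{"method": "send_rows", "body": {"steps": [{"delta_pos": [0.05,0,4],"rotation": [0,0,0],"grip": 4},{"delta_pos": [0,0,4],"rotation": [0,0,0],"grip": 4},{"delta_pos": [0,0,3.5],"rotation": [0,0,0],"grip": 4},{"delta_pos": [0,0,1],"rotation": [0,0,0],"grip": 4},{"delta_pos": [0,0,0.8],"rotation": [0,0,0],"grip": 4},{"delta_pos": [0,0,0.6],"rotation": [0,0,0],"grip": 4}]}}

```text
time: 7.9
tcp_pos: [533.9, -189.6, 219.8]
tool_rot: [[-0.25, 0.968, 0.007], [0.968, 0.25, -0.001], [-0.003, 0.007, -1.0]]
force: [0.5, -0.4, -4.3]
finger_gap: 0.563
grip_force: 106.6
```

Request:
{"method": "send_rows", "body": {"steps": [{"delta_pos": [0,0,0.6],"rotation": [0,0,0],"grip": 4},{"delta_pos": [0,0,0.6],"rotation": [0,0,0],"grip": 4},{"delta_pos": [0,0,0.4],"rotation": [0,0,0],"grip": 4},{"delta_pos": [0,0,0.2],"rotation": [0,0,0],"grip": 4}]}}

```text
time: 8.3
tcp_pos: [533.4, -189.9, 200.6]
tool_rot: [[-0.249, 0.969, 0.006], [0.969, 0.249, -0.0], [-0.002, 0.005, -1.0]]
force: [-0.2, -0.4, -4.1]
finger_gap: 0.567
grip_force: 107.0
```

Nearly seated without contact; ease down the rest.

Request:
{"method": "send_rows", "body": {"steps": [{"delta_pos": [0,0,0.1],"rotation": [0,0,0],"grip": 4},{"delta_pos": [0,0,0.1],"rotation": [0,0,0],"grip": 4},{"delta_pos": [0,0,0.1],"rotation": [0,0,0],"grip": 4}]}}

```text
time: 8.6
tcp_pos: [533.5, -190.2, 199.4]
tool_rot: [[-0.249, 0.969, 0.006], [0.969, 0.249, -0.002], [-0.003, 0.005, -1.0]]
force: [-6.5, 1.4, 17.2]
finger_gap: 0.567
grip_force: 107.6
```

Request:
{"method": "send_rows", "body": {"steps": [{"delta_pos": [0,0,-0.1],"rotation": [0,0,0],"grip": 6.5},{"delta_pos": [0,0,0],"rotation": [0,0,0],"grip": 6.5},{"delta_pos": [0,0,0],"rotation": [0,0,0],"grip": 6.5},{"delta_pos": [0,0,-3],"rotation": [0,0,0],"grip": 6.5},{"delta_pos": [0,0,-5],"rotation": [0,0,0],"grip": 7},{"delta_pos": [0,0,-5],"rotation": [0,0,0],"grip": 7.5}]}}

```text
time: 9.2
tcp_pos: [532.2, -189.5, 329.4]
tool_rot: [[-0.249, 0.969, 0.003], [0.969, 0.249, 0.001], [-0.0, 0.004, -1.0]]
force: [1.2, -0.7, -0.1]
finger_gap: 0.876
grip_force: 0.0
```

Run:
```python
from h import *
import pickle
s=robot.sense();print(s["time"],s["tcp_pos"],s["force"])
p,R=pose()
V={n:robot.get_image(n) for n in("wrist","scene","top")};pickle.dump(V,open("V4.pkl","wb"))
w=V["wrist"]
for n,X in(("short top",RC+[0,0,62]),("deep top",RC+100*ry+[0,0,90]),("deep base",RC+100*ry)):print(n,[proj(V[k],X)[0].round(1).tolist() for k in V])
o=np.zeros((600,800,3),np.uint8);o[:480,:640]=w["image"]
d=cv2.resize(V["scene"]["image"][140:230,195:330],None,fx=1.3,fy=1.3);o[480:597,0:d.shape[1]]=d[:117]
d=cv2.resize(V["top"]["image"][215:305,365:505],None,fx=1.3,fy=1.3);o[480:597,200:200+d.shape[1]]=d[:117]
d=cv2.resize(V["scene"]["image"][205:245,355:405],None,fx=3,fy=3);o[480:600,400:550]=d
d=cv2.resize(V["top"]["image"][225:265,250:300],None,fx=3,fy=3);o[480:600,560:710]=d
cv2.imwrite("pics/w4.png",o[:,:,::-1])
```

```text
9.2 [ 532.1780247  -189.52962291  329.39949146] [ 1.15089543 -0.73660866 -0.14589719]
short top [[313.6, 239.7], [257.8, 169.5], [443.1, 256.1]]
deep top [[313.9, 85.4], [294.9, 178.9], [400.8, 267.0]]
deep base [[313.6, 97.3], [296.5, 203.1], [395.1, 272.4]]
```

View pics/w4.png

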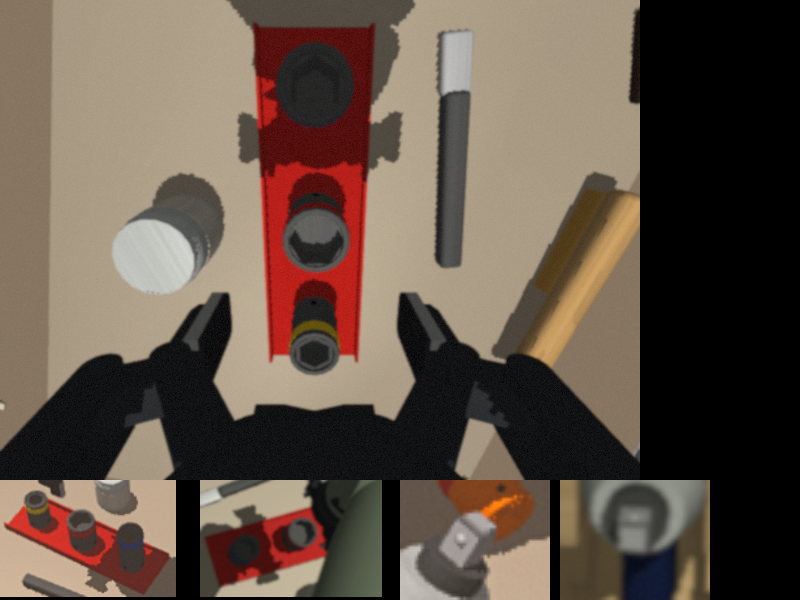

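Request:
{"method": "send_rows", "body": {"steps": [{"delta_pos": [3.4,0,0],"rotation": [0,0,0],"grip": 7.5},{"delta_pos": [3.4,0.05,0],"rotation": [0,0,0],"grip": 7.5},{"delta_pos": [3.3,0,0],"rotation": [0,0,0],"grip": 7.5},{"delta_pos": [0,0,0],"rotation": [0,0,0],"grip": 7.5}]}}

```text
time: 9.75
tcp_pos: [506.0, -88.6, 327.1]
tool_rot: [[-0.253, 0.968, 0.001], [0.968, 0.253, 0.002], [0.002, 0.002, -1.0]]
force: [0.3, -0.4, -0.5]
finger_gap: 0.88
grip_force: 0.0
```

Run:
```python
from h import *
import pickle
s=robot.sense();print(s["time"],s["tcp_pos"])
p,R=pose()
w=robot.get_image("wrist");pickle.dump(w,open("W5.pkl","wb"))
B=RC+100*ry
print(R.T@(B-p),"top",proj(w,B+[0,0,90]),"base",proj(w,B))
for a in(-6,0,6):
    d=np.radians(a);print(a,"dot",proj(w,B+22*(np.cos(d)*ry+np.sin(d)*rx)+[0,0,14]).round(1))
c=w["image"][140:340,220:420].astype(float)
c=np.clip(c*2.2,0,255).astype(np.uint8)
cv2.imwrite("pics/w5.png",cv2.resize(c,None,fx=3,fy=3,interpolation=2)[:,:,::-1])
```

```text
9.75 [506.0288052  -88.57081675 327.06667245]
[-4.86244475e+00 -2.36982646e-01  3.21058293e+02] top [[314.81464009 262.22817143]] base [[314.52307185 222.99185196]]
-6 dot [[312.  202.6]]
0 dot [[314.7 202.4]]
6 dot [[317.5 202.6]]
```

View pics/w5.png

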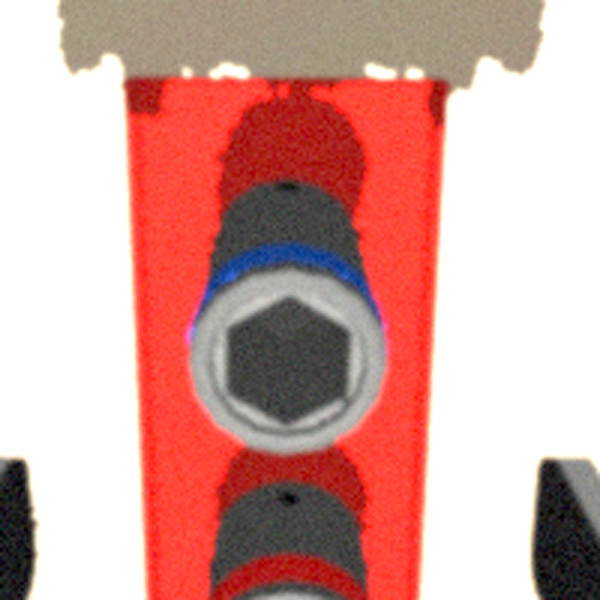

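Request:
{"method": "send_rows", "body": {"steps": [{"delta_pos": [-0.3,0.05,3.5],"rotation": [0,0,0],"grip": 7.5},{"delta_pos": [0,0,3.5],"rotation": [0,0,0],"grip": 7.5},{"delta_pos": [0,0,3.4],"rotation": [0,0,0],"grip": 6.5},{"delta_pos": [0,0,0],"rotation": [0,0,0],"grip": 5.5},{"delta_pos": [0,0,0],"rotation": [0,0,0],"grip": 4.8},{"delta_pos": [0,0,0],"rotation": [0,0,0],"grip": 4.5},{"delta_pos": [0,0,0],"rotation": [0,0,0],"grip": 4.2},{"delta_pos": [0,0,0],"rotation": [0,0,0],"grip": 3.5},{"delta_pos": [0,0,0],"rotation": [0,0,0],"grip": 3.5}], "squeeze": 40}}

```text
time: 10.7
tcp_pos: [510.0, -94.9, 225.8]
tool_rot: [[-0.249, 0.969, 0.007], [0.969, 0.249, -0.002], [-0.003, 0.006, -1.0]]
force: [-3.3, -1.9, 6.2]
finger_gap: 0.506
grip_force: 40.9
```

Request:
{"method": "send_rows", "body": {"steps": [{"delta_pos": [0,0,0],"rotation": [0,0,0],"grip": 3.5},{"delta_pos": [0,0,-1.5],"rotation": [0,0,0],"grip": 3.5},{"delta_pos": [0,0,-2.5],"rotation": [0,0,0],"grip": 3.5},{"delta_pos": [0,0,-4],"rotation": [0,0,0],"grip": 3.5},{"delta_pos": [0,0,-4],"rotation": [0,0,0],"grip": 3.5},{"delta_pos": [0,0,-3],"rotation": [0,0,0],"grip": 3.5}], "squeeze": 110}}

```text
time: 11.3
tcp_pos: [509.0, -94.3, 376.5]
tool_rot: [[-0.249, 0.968, 0.007], [0.968, 0.249, 0.0], [-0.002, 0.007, -1.0]]
force: [1.4, 0.4, -7.1]
finger_gap: 0.493
grip_force: 112.0
```

Run:
```python
from h import *
import pickle
s=robot.sense();print(s["time"],s["tcp_pos"],s["force"],np.round(s["ft_torque"],2))
w=robot.get_image("wrist");p,R=pose();pickle.dump((w,p,R),open("W6.pkl","wb"))
a=np.linspace(0,6.283,73)
for e in(0,2,4,6):
  for z in(155-26,):
    rim=proj(w,(p+(R@np.array([e+22*np.cos(a),22*np.sin(a),z+0*a])).T))
    print(e,"rim",rim.min(0).round(1),rim.max(0).round(1),"dot",proj(w,p+R@[e+22,0,155+50]).round(1),proj(w,p+R@[e+22,.77,155+50]).round(1))
c=np.clip(w["image"][160:430,190:440].astype(float)*2.2,0,255).astype(np.uint8)
o=np.zeros((600,800,3),np.uint8);q=cv2.resize(c,None,fx=2.2,fy=2.2,interpolation=2);o[:q.shape[0],:q.shape[1]]=q
P=pickle.load(open("V4.pkl","rb"))
o[:240,555:795]=cv2.resize(P["scene"]["image"][205:245,360:400],None,fx=6,fy=6,interpolation=2)
o[250:490,555:795]=cv2.resize(P["top"]["image"][228:268,255:295],None,fx=6,fy=6,interpolation=2)
cv2.imwrite("pics/w6.png",o[:,:,::-1])
D=DR;az,Rt=wr();
for k in("scene","top"):print(k,[proj(P[k],D+t*az)[0].round(1).tolist() for t in(0,28)],"ball",proj(P[k],D+14*az-Rt[:,0]*12)[0].round(1))
```

```text
11.3 [509.04493579 -94.31007852 376.50842643] [ 1.40363719  0.41707746 -7.116266  ] [-0.03 -0.16  0.02]
0 rim [256.  319.8] [386.4 427.1] dot [[319.5 241. ]] [[320.9 241. ]]
2 rim [255.7 314.3] [386.8 422.8] dot [[319.5 237.5]] [[320.9 237.5]]
4 rim [255.3 308.7] [387.2 418.4] dot [[319.5 233.9]] [[321.  233.9]]
6 rim [255. 303.] [387.6 413.9] dot [[319.5 230.3]] [[321.  230.3]]
scene [[374.5, 229.8], [382.0, 217.7]] ball [374.6 224.7]
top [[274.3, 238.9], [273.0, 245.1]] ball [273.8 236.2]
```

View pics/w6.png

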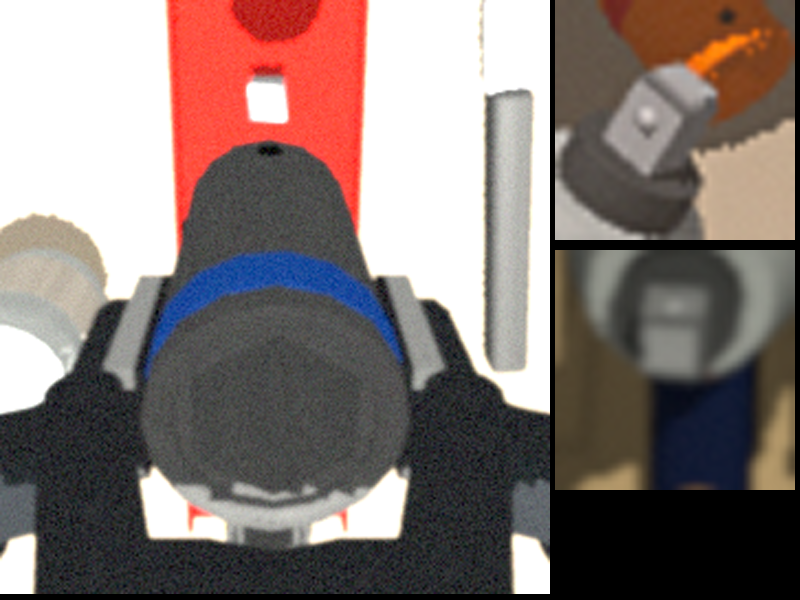

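Run:
```python
from h import *
import pickle
P=pickle.load(open("V4.pkl","rb"));V3=pickle.load(open("V3.pkl","rb"));W1=pickle.load(open("W1.pkl","rb"))
az,Rt=wr();D0=np.array([552.2,163.3,216])
for n,uv,X in(("ball",((375.5,224.7),(274.5,236.8)),D0+14*az-Rt[:,0]*12),("tip",((382.2,219.2),(274.2,244.7)),D0+28*az)):
    T,r=tri([(P["scene"],uv[0]),(P["top"],uv[1])]);print(n,T.round(1),X.round(1),r,"tool-frame diff",Rt.T@(T-X))
w,p,R=pickle.load(open("W6.pkl","rb"))
# fixed extrinsic: cam in tool
Rc=np.array([[0,-.951,-.31],[1,0,0],[0,-.31,.951]]);c=np.array([80.72,0.07,31.13])
q=dict(w);q["R"]=Rc.T;q["t"]=-Rc.T@c
cw=-np.array(w["R"]).T@w["t"];print("cam in tool now",R.T@(cw-p))
a=np.linspace(0,6.283,73)
for e in(0,2,4,6):
    rim=proj(q,np.array([e+22*np.cos(a),22*np.sin(a),127+0*a]).T)
    print(e,"rim",rim.min(0).round(1),rim.max(0).round(1),"dot",proj(q,[e+22,0,203]).round(1),"baseedge",proj(q,[e+22,0,217]).round(1))
```

```text
ball [552.5 163.9 232.8] [554.  163.2 234.4] [[-0.6, -0.1], [-0.5, 0.3]] tool-frame diff [2.12553835 0.66434048 0.34465667]
tip [536.8 165.1 235. ] [536.2 164.6 238.9] [[-0.9, -0.2], [-0.7, 0.5]] tool-frame diff [1.82345751 0.57645999 3.5808028 ]
cam in tool now [81.01218829 -1.7561177  35.73993425]
0 rim [250.  313.7] [377.6 419.2] dot [[313.8 238.1]] baseedge [[313.9 230.2]]
2 rim [249.6 308.2] [377.9 414.9] dot [[313.8 234.5]] baseedge [[313.9 226.9]]
4 rim [249.3 302.8] [378.2 410.6] dot [[313.8 231. ]] baseedge [[313.9 223.6]]
6 rim [248.9 297.2] [378.6 406.2] dot [[313.8 227.4]] baseedge [[313.9 220.3]]
```

Run:
```python
from h import *
import pickle
w=robot.get_image("wrist");p,R=pose();pickle.dump((w,p,R),open("W7.pkl","wb"))
cw=-np.array(w["R"]).T@w["t"];print("cam in tool now",R.T@(cw-p),p)
im=w["image"].astype(int)
col=im[200:425,311:317].mean(1)
for y in range(200,425,1):
    if y<265 or y>370: print(y,*col[y-200].round().astype(int),end=" | ")
print()
for y in(250,): print([tuple(im[y,x]) for x in range(260,370,3)])
for y in (330,340,350,360): print(y,im[y,230:400:2].sum(1).tolist())
```

```text
cam in tool now [80.33296921 -0.50033319 28.90283274] [510.47748016 -94.79038896 378.50358099]
200 196 182 180 | 201 204 189 187 | 202 207 193 191 | 203 210 196 194 | 204 213 200 198 | 205 216 203 202 | 206 220 208 207 | 207 224 212 211 | 208 227 216 215 | 209 228 219 217 | 210 225 212 210 | 211 220 181 178 | 212 209 117 114 | 213 202 56 51 | 214 202 39 32 | 215 201 36 30 | 216 201 36 31 | 217 202 38 31 | 218 201 37 31 | 219 199 35 30 | 220 197 35 27 | 221 188 35 30 | 222 161 37 31 | 223 108 33 31 | 224 59 35 33 | 225 33 31 30 | 226 18 18 18 | 227 8 8 8 | 228 4 5 5 | 229 7 10 6 | 230 22 24 23 | 231 30 31 30 | 232 33 32 32 | 233 35 35 35 | 234 34 34 33 | 235 34 33 33 | 236 35 34 35 | 237 34 34 33 | 238 34 36 34 | 239 35 34 34 | 240 34 35 33 | 241 34 32 33 | 242 33 33 34 | 243 32 33 35 | 244 32 34 34 | 245 34 34 34 | 246 34 34 34 | 247 35 35 34 | 248 35 36 35 | 249 33 32 32 | 250 36 36 34 | 251 35 36 34 | 252 36 36 35 | 253 34 35 34 | 254 34 34 32 | 255 32 32 32 | 256 33 34 34 | 257 34 34 34 | 258 34 34 34 | 259 36 35 34 | 260 35 36 34 | 261 33 32 31 | 262 34 35 36 | 263 33 34 34 | 264
[... 3323 characters left out ...]
, 104, 113, 108, 101, 107, 117, 114, 128, 120, 111, 100, 94, 98, 104, 90, 85, 96, 89, 107, 99, 92, 107, 90, 113, 105, 97, 101, 93, 96, 99, 86, 111, 105, 112, 104, 98, 86, 98, 99, 93, 97, 94, 101, 98, 95, 97, 99, 130, 120, 113, 109, 107, 107, 110, 113, 117, 96, 105, 94, 59, 79, 46, 58, 62, 33, 67, 65, 67, 44, 66]
360 [30, 62, 56, 41, 58, 43, 55, 75, 54, 56, 61, 63, 56, 95, 113, 101, 112, 115, 113, 103, 117, 104, 114, 116, 108, 108, 95, 86, 106, 118, 105, 96, 109, 95, 103, 98, 105, 100, 109, 109, 99, 108, 84, 111, 108, 81, 97, 107, 110, 104, 110, 95, 99, 112, 90, 104, 102, 90, 99, 106, 88, 105, 119, 112, 112, 109, 116, 97, 121, 122, 118, 115, 53, 28, 47, 52, 80, 62, 59, 56, 56, 63, 42, 61, 50]
```

Run:
```python
from h import *
import pickle
w,_,_=pickle.load(open("W7.pkl","rb"))
Rc=np.array([[0,-.951,-.31],[1,0,0],[0,-.31,.951]]);c=np.array([80.72,0.07,31.13])
q=dict(w);q["R"]=Rc.T;q["t"]=-Rc.T@c
a=np.linspace(0,6.283,145)
for zr in(128,130,132,134,136):
  for er in(2,4,6,8):
    rim=proj(q,np.array([er+22*np.cos(a),22*np.sin(a),zr+0*a]).T)
    print(zr,er,"w",round(np.ptp(rim[:,0]),1),"bot",rim[:,1].max().round(1),"| dot(eb=2,4,6)",[proj(q,[eb+22,0,zr+76])[0,1].round(1) for eb in(2,4,6)] if er==2 else "")
# short check, V3 automatic
s=pickle.load(open("V3.pkl","rb"))["wrist"]["image"].astype(int)
col=s[235:430,312:317].mean((1,2)).round().astype(int)
print([(235+i,v) for i,v in enumerate(col) if i<22 or i>150])
```

```text
128 2 w 127.2 bot 412.7 | dot(eb=2,4,6) [np.float64(234.0), np.float64(230.4), np.float64(226.9)]
128 4 w 127.9 bot 408.4 | dot(eb=2,4,6) 
128 6 w 128.6 bot 404.0 | dot(eb=2,4,6) 
128 8 w 129.3 bot 399.6 | dot(eb=2,4,6) 
130 2 w 125.2 bot 408.3 | dot(eb=2,4,6) [np.float64(232.8), np.float64(229.3), np.float64(225.8)]
130 4 w 125.9 bot 404.0 | dot(eb=2,4,6) 
130 6 w 126.5 bot 399.7 | dot(eb=2,4,6) 
130 8 w 127.2 bot 395.4 | dot(eb=2,4,6) 
132 2 w 123.2 bot 404.0 | dot(eb=2,4,6) [np.float64(231.7), np.float64(228.2), np.float64(224.8)]
132 4 w 123.8 bot 399.8 | dot(eb=2,4,6) 
132 6 w 124.5 bot 395.5 | dot(eb=2,4,6) 
132 8 w 125.1 bot 391.2 | dot(eb=2,4,6) 
134 2 w 121.3 bot 399.9 | dot(eb=2,4,6) [np.float64(230.6), np.float64(227.2), np.float64(223.7)]
134 4 w 121.9 bot 395.7 | dot(eb=2,4,6) 
134 6 w 122.5 bot 391.5 | dot(eb=2,4,6) 
134 8 w 123.2 bot 387.2 | dot(eb=2,4,6) 
136 2 w 119.4 bot 395.9 | dot(eb=2,4,6) [np.float64(229.5), np.float64(226.1), np.float64(222.7)]
136 4 w 120.0 bot 391.7 | dot(eb=2,4,6) 
136 6 w 120.6 bot 387.6 | dot(eb=2,4,6) 
136 8 w 121.2 bot 383.3 | dot(eb=2,4
[... 688 characters left out ...]
4(84)), (397, np.int64(71)), (398, np.int64(49)), (399, np.int64(40)), (400, np.int64(48)), (401, np.int64(69)), (402, np.int64(88)), (403, np.int64(96)), (404, np.int64(98)), (405, np.int64(98)), (406, np.int64(96)), (407, np.int64(93)), (408, np.int64(88)), (409, np.int64(75)), (410, np.int64(51)), (411, np.int64(26)), (412, np.int64(19)), (413, np.int64(19)), (414, np.int64(22)), (415, np.int64(18)), (416, np.int64(22)), (417, np.int64(21)), (418, np.int64(21)), (419, np.int64(19)), (420, np.int64(21)), (421, np.int64(24)), (422, np.int64(21)), (423, np.int64(18)), (424, np.int64(21)), (425, np.int64(19)), (426, np.int64(23)), (427, np.int64(21)), (428, np.int64(18)), (429, np.int64(18))]
```

Run:
```python
from h import *
import pickle
w,_,_=pickle.load(open("W7.pkl","rb"));g=w["image"].astype(int).sum(2)
b=g[225:231,295:332];m=(b<45);ys,xs=np.nonzero(m);print("dot",xs.mean()+295,ys.mean()+225,m.sum())
for y in(228,232,236,242,250): 
    r=np.nonzero(w["image"][y,255:370,0]<70)[0]+255;print(y,r.min(),r.max(),(r.min()+r.max())/2)
p,R=pose();az,Rt=wr();G=np.array([441.4,172.7,373.7])
H=G+29*az-2*Rt[:,0]+.8*Rt[:,1];print("H",H)
print(np.degrees(np.linalg.norm(Rn.from_matrix(R.T@Rt).as_rotvec())))
plan(p,R,H+100*az,Rt,12,3.5)
```

```text
dot 311.64 227.72 25
228 295 329 312.0
232 288 334 311.0
236 285 338 311.5
242 280 343 311.5
250 278 346 312.0
H [426.5125171  174.66602416 398.60256216]
77.89909836219385
rot/row [-0.031, -0.043, -0.1] mm/row 27.049984840455306
{"delta_pos":[2.5, -0.56, -0.87],"rotation":[-0.031, -0.043, -0.1],"grip":3.5},{"delta_pos":[2.5, -0.28, -0.99],"rotation":[-0.031, -0.043, -0.1],"grip":3.5},{"delta_pos":[2.47, 0.0, -1.11],"rotation":[-0.031, -0.043, -0.1],"grip":3.5},{"delta_pos":[2.41, 0.28, -1.2],"rotation":[-0.031, -0.043, -0.1],"grip":3.5},{"delta_pos":[2.31, 0.56, -1.29],"rotation":[-0.031, -0.043, -0.1],"grip":3.5},{"delta_pos":[2.18, 0.82, -1.37],"rotation":[-0.031, -0.043, -0.1],"grip":3.5},{"delta_pos":[2.03, 1.07, -1.43],"rotation":[-0.031, -0.043, -0.1],"grip":3.5},{"delta_pos":[1.85, 1.32, -1.47],"rotation":[-0.031, -0.043, -0.1],"grip":3.5},{"delta_pos":[1.64, 1.54, -1.51],"rotation":[-0.031, -0.043, -0.1],"grip":3.5},{"delta_pos":[1.41, 1.73, -1.52],"rotation":[-0.031, -0.043, -0.1],"grip":3.5},{"delta_pos":[1.16, 1.91, -1.52],"rotation":[-0.031, -0.043, -0.1],"grip":3.5},{"delta_pos":[0.9, 2.07, -1.5],"rotation":[-0.031, -0.043, -0.1],"grip":3.5}
```

Request:
{"method": "send_rows", "body": {"steps": [{"delta_pos": [2.5,-0.6,-0.9],"rotation": [-0.031,-0.043,-0.1],"grip": 3.5},{"delta_pos": [2.5,-0.3,-1.0],"rotation": [-0.031,-0.043,-0.1],"grip": 3.5},{"delta_pos": [2.5,0.0,-1.1],"rotation": [-0.031,-0.043,-0.1],"grip": 3.5},{"delta_pos": [2.4,0.3,-1.2],"rotation": [-0.031,-0.043,-0.1],"grip": 3.5},{"delta_pos": [2.3,0.6,-1.3],"rotation": [-0.031,-0.043,-0.1],"grip": 3.5},{"delta_pos": [2.2,0.8,-1.4],"rotation": [-0.031,-0.043,-0.1],"grip": 3.5},{"delta_pos": [2.0,1.1,-1.4],"rotation": [-0.031,-0.043,-0.1],"grip": 3.5},{"delta_pos": [1.8,1.3,-1.5],"rotation": [-0.031,-0.043,-0.1],"grip": 3.5},{"delta_pos": [1.6,1.5,-1.5],"rotation": [-0.031,-0.043,-0.1],"grip": 3.5},{"delta_pos": [1.4,1.7,-1.5],"rotation": [-0.031,-0.043,-0.1],"grip": 3.5},{"delta_pos": [1.2,1.9,-1.5],"rotation": [-0.031,-0.043,-0.1],"grip": 3.5},{"delta_pos": [0.9,2.1,-1.5],"rotation": [-0.031,-0.043,-0.1],"grip": 3.5}]}}

```text
time: 12.6
tcp_pos: [367.0, 179.2, 475.6]
tool_rot: [[-0.824, 0.074, 0.561], [0.062, 0.997, -0.041], [-0.563, 0.0, -0.827]]
force: [-0.3, 0.1, -6.8]
finger_gap: 0.497
grip_force: 112.4
```

Request:
{"method": "send_rows", "body": {"steps": [{"delta_pos": [0,0,0],"rotation": [0,0,0],"grip": 3.5},{"delta_pos": [0,0,0],"rotation": [0,0,0],"grip": 3.5},{"delta_pos": [0,0,0],"rotation": [0,0,0],"grip": 3.5}]}}

```text
time: 12.9
tcp_pos: [368.5, 178.1, 476.7]
tool_rot: [[-0.824, 0.08, 0.562], [0.067, 0.997, -0.044], [-0.563, 0.002, -0.826]]
force: [-0.2, 0.2, -6.0]
finger_gap: 0.497
grip_force: 113.1
```

Run:
```python
from h import *
s=robot.sense();print(s["time"],s["force"],s["ft_torque"])
p,R=pose();az,Rt=wr();G=np.array([441.4,172.7,373.7])
H=G+29*az-2*Rt[:,0]+1*Rt[:,1]
print("tool-frame to H",Rt.T@(H-p))
plan(p,R,H+45*az,Rt,3,3.5)
```

```text
12.9 [-0.18585138  0.20727131 -5.95597044] [ 0.12119598  1.32679615 -0.03114276]
tool-frame to H [-2.80103746  1.25884047 97.30357577]
rot/row [0.0, -0.004, -0.001] mm/row 17.46454989787257
{"delta_pos":[-0.12, 0.04, 1.74],"rotation":[0.0, -0.004, -0.001],"grip":3.5},{"delta_pos":[-0.1, 0.04, 1.74],"rotation":[0.0, -0.004, -0.001],"grip":3.5},{"delta_pos":[-0.1, 0.05, 1.75],"rotation":[0.0, -0.004, -0.001],"grip":3.5}
```

Request:
{"method": "send_rows", "body": {"steps": [{"delta_pos": [-0.1,0.04,1.75],"rotation": [0,-0.004,0],"grip": 3.5},{"delta_pos": [-0.1,0.04,1.75],"rotation": [0,-0.004,0],"grip": 3.5},{"delta_pos": [-0.1,0.05,1.75],"rotation": [0,-0.004,0],"grip": 3.5},{"delta_pos": [0,0,0],"rotation": [0,0,0],"grip": 3.5},{"delta_pos": [0,0,0],"rotation": [0,0,0],"grip": 3.5},{"delta_pos": [0,0,0],"rotation": [0,0,0],"grip": 3.5}]}}

```text
time: 13.5
tcp_pos: [401.4, 177.1, 437.4]
tool_rot: [[-0.815, 0.08, 0.575], [0.067, 0.997, -0.044], [-0.576, 0.003, -0.817]]
force: [0.1, 0.0, -6.4]
finger_gap: 0.495
grip_force: 112.9
```

```bash
cat > rep.py <<'E'
from h import *
s=robot.sense();p,R=pose();az,Rt=wr();G=np.array([441.4,172.7,373.7])
H=G+29*az-2*Rt[:,0]+1*Rt[:,1]
print(s["time"],"to H",(Rt.T@(H-p)).round(2),"rot",np.degrees(Rn.from_matrix(R.T@Rt).as_rotvec()).round(2),"F tool",(R.T@s["force"]).round(1),"M tool",(R.T@s["ft_torque"]).round(2))
E
python3 rep.py
```

```text
13.5 to H [ 1.63 -0.29 46.27] rot [ 0.07  0.19 -0.21] F tool [3.6 0.  5.3] M tool [0.04 1.34 0.  ]
```

Request:
{"method": "send_rows", "body": {"steps": [{"delta_pos": [0.1,0,0.7],"rotation": [0,0,0],"grip": 3.5},{"delta_pos": [0.05,0,0.7],"rotation": [0,0,0],"grip": 3.5},{"delta_pos": [0,0,0.4],"rotation": [0,0,0],"grip": 3.5},{"delta_pos": [0,0,0.3],"rotation": [0,0,0],"grip": 3.5},{"delta_pos": [0,0,0.2],"rotation": [0,0,0],"grip": 3.5}]}}

```text
time: 14.0
tcp_pos: [413.5, 176.6, 417.3]
tool_rot: [[-0.815, 0.079, 0.575], [0.066, 0.997, -0.043], [-0.576, 0.003, -0.817]]
force: [0.2, 0.2, -6.8]
finger_gap: 0.494
grip_force: 112.9
```

```bash
python3 rep.py
```

```text
14.0 to H [-0.09 -0.67 22.83] rot [ 0.09  0.18 -0.16] F tool [3.8 0.1 5.6] M tool [-0.02  1.34 -0.  ]
```

Request:
{"method": "send_rows", "body": {"steps": [{"delta_pos": [0,-0.03,0.3],"rotation": [0,0,0],"grip": 3.5},{"delta_pos": [0,-0.03,0.3],"rotation": [0,0,0],"grip": 3.5},{"delta_pos": [0,0,0.2],"rotation": [0,0,0],"grip": 3.5}]}}

```text
time: 14.3
tcp_pos: [418.5, 175.6, 411.6]
tool_rot: [[-0.813, 0.08, 0.576], [0.067, 0.997, -0.043], [-0.578, 0.003, -0.816]]
force: [1.2, -0.2, -5.3]
finger_gap: 0.492
grip_force: 112.8
```

```bash
python3 rep.py
```

```text
14.3 to H [ 0.86 -0.13 15.21] rot [ 0.1   0.31 -0.2 ] F tool [ 2.1 -0.1  5.1] M tool [-0.01  0.75  0.01]
```

Request:
{"method": "send_rows", "body": {"steps": [{"delta_pos": [0,0,0.2],"rotation": [0,0,0],"grip": 3.5},{"delta_pos": [0,0,0.2],"rotation": [0,0,0],"grip": 3.5},{"delta_pos": [0,0,0.2],"rotation": [0,0,0],"grip": 3.5}]}}

```text
time: 14.6
tcp_pos: [422.1, 175.4, 407.3]
tool_rot: [[-0.812, 0.08, 0.578], [0.067, 0.997, -0.043], [-0.579, 0.003, -0.815]]
force: [1.1, -1.3, 0.6]
finger_gap: 0.494
grip_force: 112.8
```

```bash
python3 rep.py
```

```text
14.6 to H [ 1.37 -0.2   9.7 ] rot [ 0.1   0.39 -0.2 ] F tool [-1.3 -1.2  0.2] M tool [ 0.23  0.18 -0.05]
```

Request:
{"method": "send_rows", "body": {"steps": [{"delta_pos": [0,0,0.2],"rotation": [0,0,0],"grip": 3.5},{"delta_pos": [0,0,0.2],"rotation": [0,0,0],"grip": 3.5},{"delta_pos": [0,0,0.2],"rotation": [0,0,0],"grip": 3.5}]}}

```text
time: 14.9
tcp_pos: [425.7, 175.1, 402.0]
tool_rot: [[-0.813, 0.08, 0.577], [0.067, 0.997, -0.043], [-0.579, 0.004, -0.816]]
force: [5.7, -0.1, -2.7]
finger_gap: 0.496
grip_force: 112.9
```

```bash
python3 rep.py
```

```text
14.9 to H [ 1.24 -0.2   3.27] rot [ 0.1   0.36 -0.21] F tool [-3.1  0.4  5.5] M tool [ 0.12 -0.52 -0.03]
```

Request:
{"method": "send_rows", "body": {"steps": [{"delta_pos": [0,0,0.2],"rotation": [0,0,0],"grip": 3.5},{"delta_pos": [0,0,0.2],"rotation": [0,0,0],"grip": 3.5}]}}

```text
time: 15.1
tcp_pos: [427.6, 174.9, 398.1]
tool_rot: [[-0.814, 0.08, 0.576], [0.067, 0.997, -0.043], [-0.577, 0.003, -0.816]]
force: [4.2, 0.1, -1.2]
finger_gap: 0.493
grip_force: 112.8
```

```bash
python3 rep.py
```

```text
15.1 to H [ 0.62 -0.14 -1.02] rot [ 0.1   0.26 -0.18] F tool [-2.7  0.5  3.4] M tool [ 0.07 -0.27 -0.05]
```

Request:
{"method": "send_rows", "body": {"steps": [{"delta_pos": [0,0,0.2],"rotation": [0,0,0],"grip": 3.5},{"delta_pos": [0,0,0.2],"rotation": [0,0,0],"grip": 3.5}]}}

```text
time: 15.3
tcp_pos: [428.8, 174.8, 397.1]
tool_rot: [[-0.813, 0.079, 0.577], [0.066, 0.997, -0.044], [-0.579, 0.003, -0.815]]
force: [-42.1, -5.0, 46.1]
finger_gap: 0.495
grip_force: 118.3
```

```bash
python3 rep.py
```

```text
15.3 to H [ 0.99 -0.15 -2.49] rot [ 0.09  0.37 -0.15] F tool [  7.2  -8.2 -61.7] M tool [1.18 2.25 0.01]
```

Request:
{"method": "send_rows", "body": {"steps": [{"delta_pos": [0,0,-0.2],"rotation": [0,0,0],"grip": 3.5},{"delta_pos": [0,0,-0.1],"rotation": [0,0,0],"grip": 3.5},{"delta_pos": [0,0,0],"rotation": [0,0,0],"grip": 3.5}]}}

```text
time: 15.6
tcp_pos: [428.0, 174.9, 397.4]
tool_rot: [[-0.814, 0.079, 0.576], [0.067, 0.997, -0.043], [-0.577, 0.003, -0.816]]
force: [5.2, -0.0, -1.2]
finger_gap: 0.494
grip_force: 112.7
```

```bash
python3 rep.py
```

```text
15.6 to H [ 0.54 -0.16 -1.81] rot [ 0.1   0.27 -0.18] F tool [-3.5  0.4  4. ] M tool [ 0.11 -0.45 -0.05]
```

Request:
{"method": "send_rows", "body": {"steps": [{"delta_pos": [0,0,0.1],"rotation": [0,0,0],"grip": 3.5},{"delta_pos": [0,0,0],"rotation": [0,0,0],"grip": 3.5},{"delta_pos": [0,0,0],"rotation": [0,0,0],"grip": 7},{"delta_pos": [0,0,0],"rotation": [0,0,0],"grip": 7},{"delta_pos": [0,0,0],"rotation": [0,0,0],"grip": 7},{"delta_pos": [0,0,0],"rotation": [0,0,0],"grip": 7}], "squeeze": 20}}

```text
time: 16.2
tcp_pos: [428.0, 174.9, 395.9]
tool_rot: [[-0.815, 0.079, 0.574], [0.066, 0.997, -0.043], [-0.576, 0.003, -0.818]]
force: [0.0, -0.2, -0.3]
finger_gap: 0.823
grip_force: 0.0
```

Request:
{"method": "send_rows", "body": {"steps": [{"delta_pos": [0,0,-2],"rotation": [0,0,0],"grip": 7},{"delta_pos": [0,0,-3],"rotation": [0,0,0],"grip": 7},{"delta_pos": [0,0,-3],"rotation": [0,0,0],"grip": 7},{"delta_pos": [0,0,-3],"rotation": [0,0,0],"grip": 7},{"delta_pos": [0,0,-1],"rotation": [0,0,0],"grip": 7},{"delta_pos": [0,0,0],"rotation": [0,0,0],"grip": 7},{"delta_pos": [0,0,0],"rotation": [0,0,0],"grip": 7}]}}

```text
time: 16.9
tcp_pos: [359.4, 180.0, 493.4]
tool_rot: [[-0.815, 0.079, 0.574], [0.066, 0.997, -0.043], [-0.576, 0.003, -0.818]]
force: [-0.1, -0.9, -0.5]
finger_gap: 0.821
grip_force: 0.0
```

```bash
python3 rep.py
python3 - <<'E'
from h import *
import pickle
w=robot.get_image("wrist");pickle.dump(w,open("W8.pkl","wb"))
p,R=pose();az,Rt=wr();D=np.array([549.8,163.7,216])
print("cam",R.T@(-np.array(w["R"]).T@w["t"]-p))
a=np.linspace(0,6.283,145)
for s in(0,4,8,12):
    rim=proj(w,D+(90+s)*az+(Rt[:,:2]@np.array([22*np.cos(a),22*np.sin(a)])).T)
    print(s,"rim",rim.min(0).round(1),rim.max(0).round(1),"dot",proj(w,D+(14+s)*az+22*Rt[:,0]).round(1))
hsv=cv2.cvtColor(w["image"],cv2.COLOR_RGB2HSV);im=w["image"].astype(int)
print([(y,int(im[y,310:318].mean())) for y in range(170,330,2)])
y0=250
for y in(230,250,260):print(y,im[y,240:390:3].mean(1).round().astype(int).tolist())
t=robot.get_image("scene");print(robot.boxes_of(t,"deep_socket")[:2],robot.spot_point(t,"deep_socket")[:2],proj(t,D).round(1),proj(t,D+90*az).round(1))
print(robot.boxes_of(w,"deep_socket")[:2],robot.sense()["time"])
E
```

```text
16.9 to H [-7.6000e-01  1.0000e-01  1.1626e+02] rot [ 0.08  0.15 -0.15] F tool [ 0.3 -0.9  0.4] M tool [-0.02  0.55 -0.05]
cam [80.50636692  0.18237884 30.83135991]
0 rim [278.9 211.9] [343.5 272.7] dot [[311.6 190. ]]
4 rim [278.3 213.5] [344.  275.2] dot [[311.6 190.9]]
8 rim [277.7 215.1] [344.5 277.7] dot [[311.5 191.8]]
12 rim [277.1 216.7] [345.1 280.3] dot [[311.5 192.7]]
[(170, 88), (172, 91), (174, 92), (176, 92), (178, 97), (180, 99), (182, 100), (184, 100), (186, 85), (188, 42), (190, 21), (192, 32), (194, 35), (196, 38), (198, 37), (200, 38), (202, 40), (204, 44), (206, 45), (208, 49), (210, 71), (212, 78), (214, 84), (216, 77), (218, 56), (220, 43), (222, 41), (224, 41), (226, 40), (228, 40), (230, 42), (232, 40), (234, 40), (236, 39), (238, 36), (240, 35), (242, 37), (244, 35), (246, 34), (248, 34), (250, 35), (252, 36), (254, 37), (256, 38), (258, 53), (260, 60), (262, 61), (264, 76), (266, 84), (268, 94), (270, 101), (272, 100), (274, 100), (276, 106), (278, 129), (280, 137), (282, 135), (284, 135), (286, 136), (288, 135), (290, 138), (292, 137), (294, 137), (296, 137
[... 329 characters left out ...]
 38, 36, 75, 82, 81, 76, 149, 152, 145, 90, 73, 134, 114, 56, 54, 55, 56, 61, 54, 56, 55]
250 [127, 128, 127, 126, 125, 124, 128, 127, 125, 126, 127, 126, 123, 126, 119, 89, 74, 57, 58, 44, 39, 38, 40, 36, 32, 38, 39, 34, 37, 44, 59, 59, 77, 75, 71, 71, 73, 71, 70, 80, 77, 70, 66, 66, 51, 37, 39, 38, 40, 37]
260 [121, 118, 113, 113, 105, 107, 111, 112, 102, 98, 94, 90, 86, 85, 88, 83, 76, 87, 91, 82, 67, 56, 51, 49, 62, 66, 63, 52, 63, 74, 80, 67, 41, 53, 66, 72, 72, 76, 92, 86, 84, 77, 78, 75, 70, 62, 58, 65, 73, 74]
[{'bbox': [362.8, 185.1, 410.8, 239.1], 'p': 0.88}] [{'at': [376.6, 232.5], 'p': 0.8}] [[375.1 228.8]] [[399.8 188.7]]
[{'bbox': [281.1, 189.2, 344.7, 273.0], 'p': 0.77}] 17.15
```

Run:
```python
from h import *
t=robot.get_image("scene");print([ (q,robot.spot_point(t,q)[:2]) for q in("short_socket","spare_socket")],proj(t,RC).round(1))
print(robot.close_job())
```

```text
[('short_socket', [{'at': [431.0, 300.8], 'p': 0.78}, {'at': [257.7, 185.4], 'p': 0.75}]), ('spare_socket', [{'at': [224.6, 170.6], 'p': 0.67}])] [[260.3 186.2]]
the job is handed in; nothing more can be done
None
```

The job is handed in at about 17 s: the short red-banded socket stands on the rack's middle post, and the deep blue-banded socket is on the drive and let go. It stopped firmly about 12 mm past first touching the ball, and the camera view afterwards fits fully home. The click itself could not be sensed, and `close_job` returned no verdict.

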